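Tuck the bolt box's flap under its lip

TASK

One of the two steel bolt boxes on the shop counter stands open: with a fingertip, fold its flap over until it lies flat on the box, then push it forward by its raised rib until its edge is tucked fully home beneath the lip, so that it stays shut, and come away. Do not lift, tip or shove the box, and leave the closed box and everything else on the counter where it is.

Things in the scene. Friction and masses are not known exactly. Their poses are not given: they have to be found in the camera images.
- box: (all sizes in mm) OPEN bolt box: loose painted sheet-steel box full of bolts, 2.1 to 3.3 kg, walls 3 thick, 136 (its x) x 100 (its y), rim 50 above the counter; origin at the centre of its underside, z up. A flat steel flap is hinged along its -x rim (the rim nearer the robot) and stands open about upright; a lip overhangs the box along its +x rim. Box x runs from hinge to lip. The hinge side is turned towards the robot within 0.55 rad.
- hinge (a point): on the open box: middle of the flap's hinge line (which runs along box y), 50 above the counter, 66 from the box's centre on its -x side
- lip (a point): on the open box: middle of the inner, lower edge of the retaining lip, 58 above the counter. The lip is a fixed 5 thick strip (underside 58, top 63 above the counter) along the whole +x rim, overhanging the inside by 15, its edge rounded
- rib (a point): on the open box's flap: foot of the raised rib, mid-width, on the flap's outer face (the upper face once folded), on the rib's hinge-side face. The rib is 6 thick, 56 long (parallel to the hinge), 9 high; this point is 75 from the hinge line with the flap pulled back. The face between hinge and rib is flat and free
- flap_edge (a point): on the open box's flap: middle of its free edge, on the outer face. The flap is a flat plate 90 wide and 4 thick, its free edge 115 from the hinge line when pulled back; closed flat, its outer (upper) face is 55 above the counter, 3 below the lip's underside, and its edge stops 3 short of the lip until it is pushed forward
- flap_swing (a joint): angle of the open box's flap, rad: 0 = folded flat on the box, 1.57 = upright, 1.9 = leaning back to its stop. A light spring lifts it if it is let go untucked (2 to 3 N at the rib fold it and hold it down); friction keeps it where it stands at the start
- flap_slide (a joint): how far the flap has been pushed along its own plane away from the hinge (its hinge pins run in slots), m: 0 = pulled back, 0.015 = fully forward against its stop, edge 12 mm under the lip. Moves with 1 to 3 N and stays where it is left; pushed forward before the flap is flat, the edge fouls the lip
- box2: an identical box whose flap is already tucked; same size, about 2.5 kg, a bystander; its place may be swapped with the open box's; origin at the centre of its underside
- can: bystander, loose: small sealed can, 60 dia x 85 high; origin at the centre of its underside
- tape: bystander, loose: roll of grey tape lying flat, 80 dia x 24 high; origin at the centre of its underside
- jar: bystander, loose: glass jar with a lid, 64 dia x 80 high; origin at the centre of its underside
- mug: bystander, loose: white mug, 80 dia x 90 high; origin at the centre of its underside
- carton: bystander, loose: small cardboard carton, 60 x 90 x 45 high; origin at the centre of its underside
- driver: bystander, loose: screwdriver lying on the counter, 190 long; origin near the middle of its length
- tin: bystander, loose: low round metal tin, 66 dia x 35 high; origin at the centre of its underside

How it is judged:
By the outcome, as a careful person would: the job done as asked, in the order asked, and still so for the second after the job is handed in, with the robot touching nothing.
It also fails if it takes over 40 s, if anything falls off the work surface, if the arm or the gripper's body presses on something with over 40 N, if the wrist force passes 120 N, or if a joint passes its speed limit or range.

ROBOT

A 6-joint arm with a two-finger parallel gripper is mounted at the origin on the work surface. World frame = base frame: x ahead of the robot, y to its left, z up, the work surface at z = 0. Lengths are in mm, angles in rad, forces in N, time in s.
With the tool pointing down it reaches from about 325 to 875 mm from the base axis. Payload 4.4 kg.
Tool frame: the origin (TCP) lies on the centre line of the jaws, within the pads' length; the fingertips stand ahead of it and the grasp point (between the pads) lies 6 mm ahead of it (ctrl.tcp_to_tips is the z of the fingertips in the tool frame, in mm); z points along the fingers, y is the line along which they close (so a half turn about z gives the same grasp; the last joint's range is limited). The gripper opens to 85 mm and grips with 20 to 120 N. Pads are 22 mm wide; open, the fingers measure 114 mm over their backs; the gripper's body (76 mm by 85 mm) begins 54 mm behind the grasp point. The pads swing forward as they close: fully open they stand 13 mm farther back than shut.
Start: joints at [-1.468, 0.207, 1.542, -0, 1.393, -0.15], TCP at [144.361, -556.586, 256.282] pointing down, gripper open.
Joint ranges: [-2.73, 2.73], [-0.86, 2.22], [0.23, 2.46], [-1.11, 4.25], [0.08, 2.63], [-2.82, 2.82]. Speed limits (rad/s): [2.79, 2.79, 3.14, 3.14, 3.14, 3.14].

INTERFACE

Orientations are given as a 3x3 rotation matrix whose columns are the frame's x, y, z axes.
In Python, from plant import ctrl, sensors, optics gives the robot as it stands. Calls block until the motion is done:
- ctrl.move_ptp(position, orientation): joint-space move of the TCP to a pose.
- ctrl.move_l(position, rot=None, vel=150, threshold=None): straight line of the TCP; rot=None keeps the orientation; vel is the mean speed in mm/s. With threshold (N) it stops when the force on the tool has changed by that much, and returns True; else False.
- ctrl.set_joints(angles): joint-space move.
- ctrl.gripper_to(opening, force=None): finger opening in mm; force is the grip in N (None keeps the last); returns when the fingers have stopped.
- ctrl.hold(seconds).
- ctrl.solve_ik(position, orientation): joint angles nearest the present ones, or None.
- sensors.read_state(): the state.
- optics.grab_frame(name): name is "scene" or "top" or "wrist"; returns (picture, depth): 384x512x3 uint8, red, green, blue; 384x512 float32, mm along the optical axis (not along the pixel's ray), 0 where there is no reading.
- optics.camera_params(name): a dict with "mtx" (3x3 intrinsics, pixels), "R" (3x3) and "t" (3): a world point X has camera coordinates R X + t; the wrist camera has in their place "T_tool_cam" (4x4, takes a point from camera to tool coordinates, whose origin is the TCP and whose axes are the flange's). Camera axes: x right, y down, z forward; pixel columns grow to the right and rows downward; lengths in mm; the calibration is good to about 2 mm. A picture is of the moment at which its call begins: read the wrist's pose just before it. camera_params takes no time and is no camera call.
A pose or a line that the arm cannot do raises ctrl.MotionError and nothing moves.
- ctrl.finish_job(): hands the job in; it is judged then, once.
The state is a dict: "t": time; "q": joint angles; "qvel": joint speeds; "tau": joint torques, N m; "eef_pos": TCP position; "eef_rot": TCP orientation; "force": force on the tool from outside, world axes, zero at the start; "wrist_torque": the same for the moment, N m; "grip_width": finger opening in mm; "grasp_force": force on a finger pad.
Only numpy, scipy, OpenCV 4.12 (cv2) and the standard library are available. Lean on these libraries where they do the work, as an engineer would, in place of code of your own. Each camera call takes 0.05 s, during which the arm holds its last target. There are 200 camera calls.

## Working session

There is one attempt and no reset: what is moved stays moved. The work goes in short steps, each a Python script; the robot and the scene stay as the last script left them, time stands still between calls to the robot, and variables do not carry over. Pictures are saved under pics/ and viewed, at most 10 in all, crops included, and the job is handed in when it is done.

```bash
mkdir -p pics; ls; cat > h.py <<'E'
import numpy as np, cv2
from plant import ctrl, sensors, optics
def cloud(name):
    p,d=optics.grab_frame(name); c=optics.camera_params(name)
    v,u=np.mgrid[:d.shape[0],:d.shape[1]]
    K=c["mtx"]; P=np.stack([(u-K[0,2])/K[0,0]*d,(v-K[1,2])/K[1,1]*d,d],-1)
    W=(P-c["t"])@np.array(c["R"]); W[d==0]=np.nan
    return p,d,W
E
python3 - <<'E'
from h import *
for n in("top","scene"):
    p,d,W=cloud(n); cv2.imwrite(f"pics/{n}1.png",p[...,::-1]); np.savez(f"{n}1.npz",p=p,d=d,W=W)
    c=optics.camera_params(n); print(n,-np.array(c["R"]).T@c["t"],(d>0).mean())
print(ctrl.tcp_to_tips,sensors.read_state()["t"])
E
```

```text
pics
top [ 386.5028992    23.69708963 1280.66626092] 0.9961649576822916
scene [1217.76190153  171.49811056 1091.39239392] 0.9959869384765625
25.0 0.1
```

View pics/top1.png

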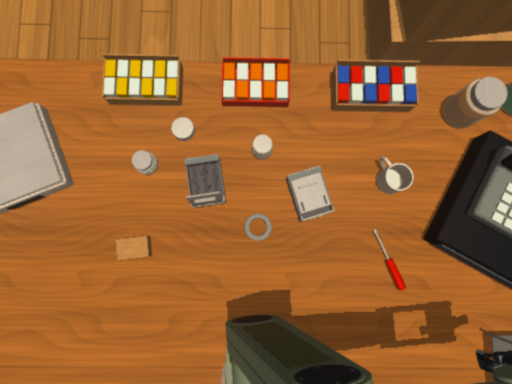

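View pics/scene1.png

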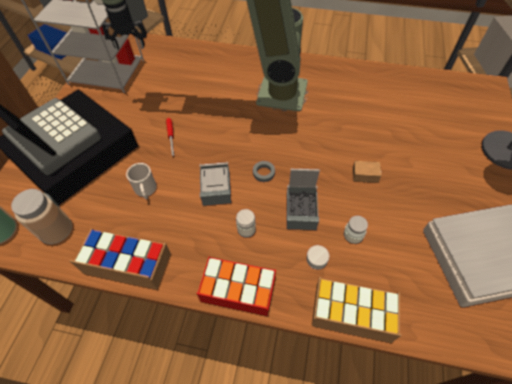

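The open box sits at about (205,180) in the top view with its flap upright at row ~198. The closed box is at (310,193), the tape roll at (258,227) and the two round cans at (143,160) and (262,147). Next I get the box geometry from depth.

```bash
python3 - <<'E'
from h import *
a=np.load("top1.npz");W=a["W"];p=a["p"]
s=W[140:220,170:240].reshape(-1,3)
z=s[:,2]; print(np.histogram(z,bins=np.arange(-10,190,10)))
m=W[165:200,185:230][...,2]
for lo,hi in((5,35),(44,75),(100,180)):
    q=s[(z>lo)&(z<hi)]; 
    print(lo,len(q),q.mean(0),q.min(0),q.max(0)); r=cv2.minAreaRect(q[:,:2].astype(np.float32));print(r)
k=((z>5)&(z<200)); print("all",cv2.minAreaRect(s[k][:,:2].astype(np.float32)))
c=cv2.resize(p[140:220,170:240],None,fx=6,fy=6,interpolation=cv2.INTER_CUBIC)
b=np.load("scene1.npz");c2=cv2.resize(b["p"][160:240,275:330],(330,480),interpolation=cv2.INTER_CUBIC)
cv2.imwrite("pics/c1.png",np.hstack([c,c2])[...,::-1])
Ws=b["W"][160:240,275:330].reshape(-1,3); z=Ws[:,2]
for lo,hi in((52,70),(75,200)):
    q=Ws[(z>lo)&(z<hi)];print(lo,len(q),q.mean(0),q.min(0),q.max(0),cv2.minAreaRect(q[:,:2].astype(np.float32)))
E
```

```text
(array([1332, 2488,  365,  438,  222,   47,  114,  231,   28,   25,   10,
         11,    9,   20,   93,   33,   34,   67,    0]), array([-10,   0,  10,  20,  30,  40,  50,  60,  70,  80,  90, 100, 110,
       120, 130, 140, 150, 160, 170, 180]))
5 1198 [576.1905987  169.65012551  19.53150322] [454.05708294  65.33416843   5.00474858] [697.82642033 279.484602    34.99914867]
((576.0155029296875, 171.67559814453125), (242.84445190429688, 209.8777618408203), 1.563254952430725)
44 392 [583.79371318 169.59540204  60.03443736] [486.96260708 107.55491737  44.07053804] [641.8770159  226.40000478  74.33370604]
((563.6394653320312, 167.0093231201172), (143.80809020996094, 100.1519775390625), 9.331160545349121)
100 267 [505.03395334 156.67214917 143.09899658] [491.12944758 112.62014879 101.1548332 ] [518.52689055 202.24044125 168.66302746]
((504.2158508300781, 157.22743225097656), (18.02420997619629, 90.20330810546875), 9.356834411621094)
all ((576.0155029296875, 171.67559814453125), (242.84445190429688, 209.8777618408203), 1.563254952430725)
52 317 [589.73195969 169.47497972  61.16715763] [491.37510133 106.4128734   52.17236722] [644.66075351 225.76369537  69.01881726] ((566.3577880859375, 165.8702392578125), (143.96240234375, 98.81816864013672), 9.472371101379395)
75 417 [507.97801625 156.29730996 125.34205938] [494.97342197 110.56518397  75.07503963] [520.36687923 200.73602124 169.11267   ] ((507.4496154785156, 155.5760955810547), (15.390710830688477, 89.83686065673828), 9.638468742370605)
```

View pics/c1.png

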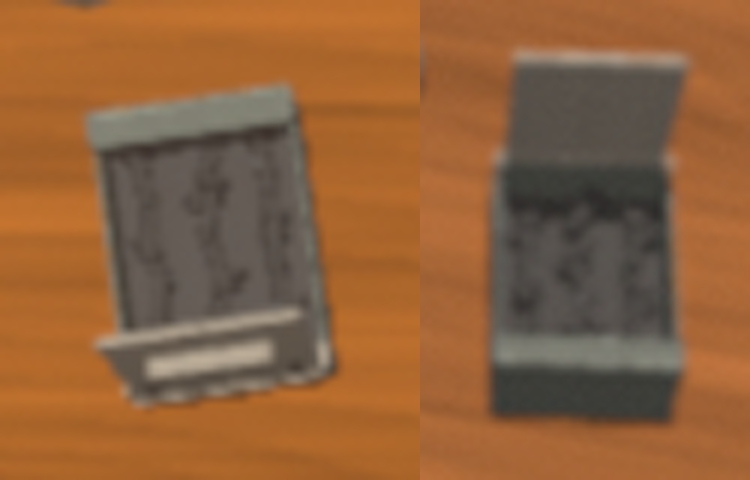

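Pose agrees in both views: yaw 9.4°, box centre about (569,167), and the flap about upright over the hinge at (504,156), with its top at z≈168 as expected. I'll approach behind the flap with closed fingers, tool down.

```bash
cat >> h.py <<'E'
yaw=np.radians(9.4); ex=np.array([np.cos(yaw),np.sin(yaw),0]); ez=np.array([0,0,1.])
H=np.array([504,156.3,0])
R=np.column_stack([ex,np.cross(-ez,ex),-ez])
def tcp(x,z,s=1):  # leading bottom corner of the closed tips at box-x distance x from hinge, height z
    return H+ex*(x-11)+ez*(z+ctrl.tcp_to_tips)
def st():
    s=sensors.read_state(); p=s["eef_pos"]; x=(np.array(p)-H)@ex+11
    print("t%.2f x%.1f z%.1f F=(%.1f along,%.1f across,%.1f up)"%(s["t"],x,p[2]-ctrl.tcp_to_tips,np.dot(s["force"],ex),np.dot(s["force"],np.cross(ez,ex)),s["force"][2]),flush=True)
E
python3 - <<'E'
from h import *
ctrl.gripper_to(0,20); print(ctrl.tcp_to_tips,sensors.read_state()["grip_width"])
for Q in (R,np.column_stack([-R[:,0],-R[:,1],R[:,2]])): print(ctrl.solve_ik(tcp(-45,230),Q))
ctrl.move_ptp(tcp(-45,230),R); st()
ctrl.move_l(tcp(-30,112)); st()
p,d=optics.grab_frame("scene"); cv2.imwrite("pics/s2.png",cv2.resize(p[100:250,230:380],(600,600))[...,::-1])
E
```

```text
25.0 0.2772539494283922
[ 1.33314343e-01 -1.43877123e-02  1.78555236e+00 -4.44089210e-16
  1.37042801e+00  1.54004972e+00]
[ 1.33314343e-01 -1.43877123e-02  1.78555236e+00 -4.44089210e-16
  1.37042801e+00 -1.60154293e+00]
t3.58 x-44.8 z230.0 F=(0.3 along,0.8 across,-0.3 up)
t4.52 x-29.3 z112.8 F=(0.2 along,0.1 across,-0.4 up)
```

View pics/s2.png

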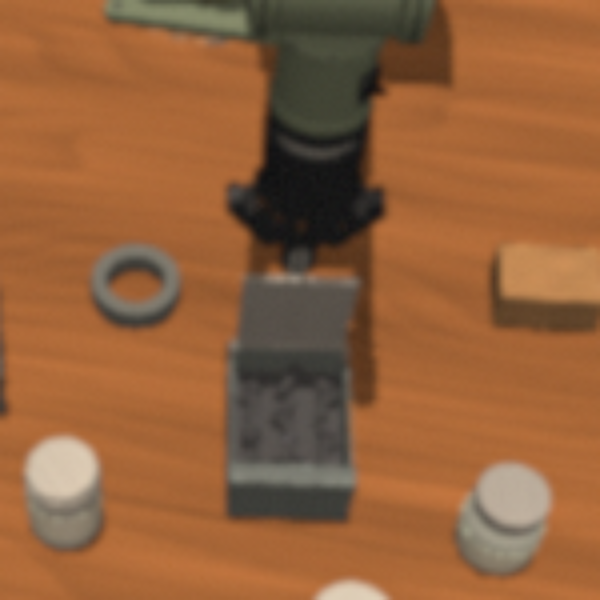

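The closed fingers stand centred behind the upright flap at about (298,260) in the crop, clear of everything. Next comes the fold along an arc.

```bash
python3 - <<'E'
from h import *
print(ctrl.move_l(tcp(0,112),vel=40,threshold=1.5)); st()
for th in np.radians([80,68,56,44,32,22,14,8]):
    r=62
    hit=ctrl.move_l(tcp(r*np.cos(th)-5*np.sin(th),50+r*np.sin(th)+5*np.cos(th)),vel=60,threshold=12); st()
    if hit: print("hit",np.degrees(th)); break
p,d=optics.grab_frame("scene"); cv2.imwrite("pics/s3.png",cv2.resize(p[120:240,250:370],(600,600))[...,::-1])
E
```

```text
False
t5.47 x-0.0 z111.8 F=(-0.0 along,-1.2 across,-0.3 up)
t5.72 x6.1 z111.8 F=(-0.7 along,0.8 across,-0.5 up)
t6.08 x19.2 z109.3 F=(-1.1 along,0.4 across,-1.4 up)
t6.45 x31.0 z104.0 F=(-0.1 along,-0.6 across,0.9 up)
t6.82 x41.7 z96.6 F=(-0.3 along,-0.4 across,1.1 up)
t7.18 x50.4 z86.9 F=(0.6 along,-0.2 across,1.5 up)
t7.52 x55.9 z77.6 F=(-0.0 along,-0.0 across,1.5 up)
t7.81 x59.0 z69.4 F=(0.5 along,-0.9 across,2.1 up)
t8.07 x60.7 z63.2 F=(0.5 along,-0.1 across,1.1 up)
```

View pics/s3.png

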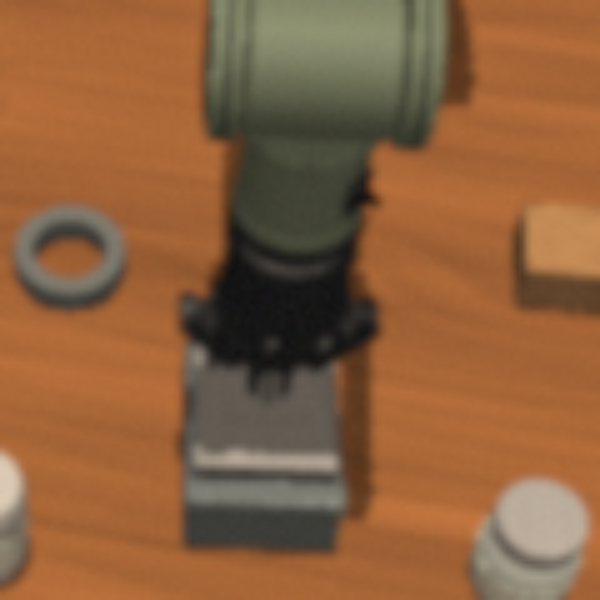

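The flap is almost flat, with its free edge (~(265,460)) just short of the lip band (~(265,490)). I press it flat by force, then push forward in small, force-checked steps.

```bash
python3 - <<'E'
from h import *
h=ctrl.move_l(tcp(61,52),vel=15,threshold=4); print(h); st()
ctrl.hold(.2); st()
z=sensors.read_state()["eef_pos"][2]-25
p,d=optics.grab_frame("scene"); cv2.imwrite("pics/s4.png",cv2.resize(p[150:240,265:355],(600,600),interpolation=cv2.INTER_CUBIC)[...,::-1])
E
```

```text
True
t8.76 x62.2 z54.6 F=(-0.7 along,-1.0 across,4.7 up)
t8.96 x62.2 z54.7 F=(-0.9 along,0.6 across,4.1 up)
```

View pics/s4.png

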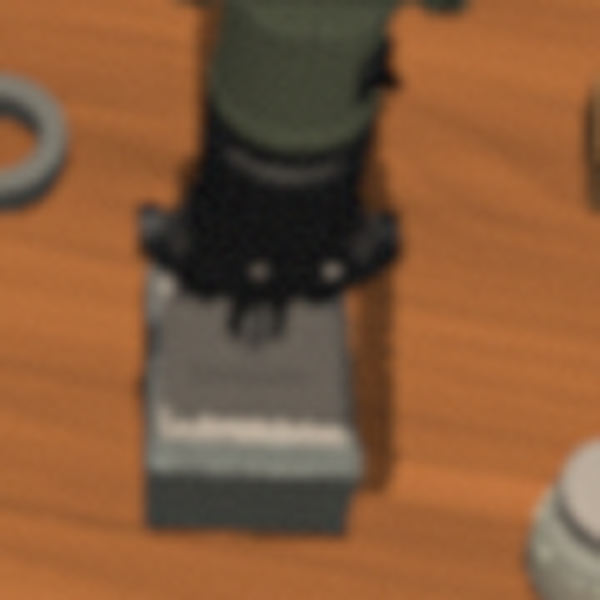

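The flap is flat (tip at z≈54.6 against 55 expected). The rib shows at about (250,375), ahead of the tip. I push forward now.

```bash
python3 - <<'E'
from h import *
for x in list(range(64,92,2)):
    h=ctrl.move_l(tcp(x,54.4),vel=25,threshold=9); st()
    f=sensors.read_state()["force"]
    if h or -np.dot(f,ex)>9: print("stop",h); break
E
```

```text
t9.26 x64.2 z54.6 F=(0.5 along,0.9 across,5.2 up)
t9.51 x66.3 z54.6 F=(0.1 along,-0.4 across,6.0 up)
t9.76 x68.3 z54.6 F=(-0.4 along,-0.3 across,5.0 up)
t10.01 x70.3 z54.6 F=(0.8 along,0.6 across,5.6 up)
t10.26 x72.2 z54.5 F=(-0.3 along,-0.3 across,4.4 up)
t10.51 x74.2 z54.5 F=(0.6 along,-0.6 across,5.0 up)
t10.76 x76.2 z54.5 F=(-0.1 along,0.5 across,5.2 up)
t11.01 x77.3 z54.3 F=(-1.9 along,-0.5 across,6.0 up)
t11.26 x77.9 z54.0 F=(-5.5 along,0.1 across,8.4 up)
t11.51 x79.2 z53.8 F=(-5.8 along,-0.8 across,9.0 up)
t11.76 x81.0 z53.7 F=(-5.9 along,-0.6 across,8.4 up)
t12.01 x83.0 z53.6 F=(-6.3 along,-0.2 across,8.8 up)
t12.26 x85.1 z53.6 F=(-6.2 along,0.2 across,7.9 up)
t12.51 x87.1 z53.6 F=(-5.7 along,0.0 across,7.2 up)
```

```bash
cat >> h.py <<'E'
def liprect():
    for n in("scene",):
        p,d,W=cloud(n); o=np.load(n+"1.npz")["W"]
        for w in(o,W):
            s=w[160:240,275:330].reshape(-1,3); b=(s-H)@ex; m=(s[:,2]>57.5)&(s[:,2]<68)&(b>110)&(b<150)
            r=cv2.minAreaRect(s[m][:,:2].astype(np.float32)); print(m.sum(),np.median(b[m]).round(1),np.percentile(b[m],[5,95]).round(1),np.round(r[0],1))
    return p
E
python3 - <<'E'
from h import *
liprect()
for x in np.arange(91,100,1.):
    h=ctrl.move_l(tcp(x,54.4),vel=20,threshold=6); st()
    f=sensors.read_state()["force"]
    if h or -np.dot(f,ex)>9: print("stop",h); break
p=liprect()
cv2.imwrite("pics/s5.png",cv2.resize(p[150:240,265:355],(600,600),interpolation=cv2.INTER_CUBIC)[...,::-1])
E
```

```text
182 125.7 [115.9 133.4] [627.1 175.8]
174 125.1 [114.6 133.1] [625.1 175.5]
t12.81 x87.6 z53.4 F=(-6.4 along,-0.6 across,9.2 up)
t13.06 x87.6 z53.2 F=(-8.5 along,-0.6 across,9.9 up)
t13.31 x87.8 z53.0 F=(-10.6 along,0.3 across,11.6 up)
stop False
182 125.7 [115.9 133.4] [627.1 175.8]
179 125.5 [115.7 133.4] [624.9 175.1]
```

View pics/s5.png

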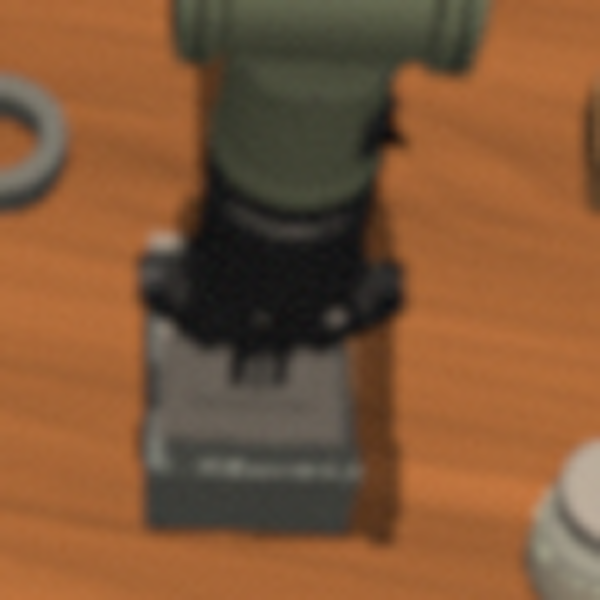

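The box has not moved and the flap edge has gone under the lip, but travel is only about 10 mm. I check seating with the wrist camera and compare against box2.

```bash
python3 - <<'E'
from h import *
p,d=optics.grab_frame("wrist"); np.savez("w1.npz",p=p,d=d)
q,_=optics.grab_frame("scene")
a=cv2.resize(q[150:240,190:330],(768,494),interpolation=cv2.INTER_CUBIC)
cv2.imwrite("pics/w6.png",np.vstack([cv2.resize(p,(400,300)),cv2.resize(a,(400,257))])[...,::-1])
c=optics.camera_params("wrist"); print(np.round(c["T_tool_cam"],3)); print(c["mtx"]); st()
E
```

```text
[[ 0.00000e+00 -9.49000e-01 -3.15000e-01  8.14890e+01]
 [ 1.00000e+00 -0.00000e+00  1.00000e-03  1.57000e-01]
 [-1.00000e-03 -3.15000e-01  9.49000e-01 -1.17991e+02]
 [ 0.00000e+00  0.00000e+00  0.00000e+00  1.00000e+00]]
[[284.78446138   0.         254.09809606]
 [  0.         284.78446138 192.51516779]
 [  0.           0.           1.        ]]
t13.46 x87.8 z53.0 F=(-10.4 along,-0.1 across,11.5 up)
```

View pics/w6.png

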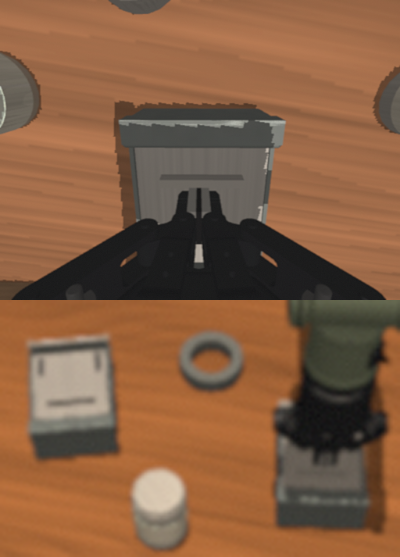

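The wrist view shows the lip edge at row ~147 and the rib at ~178 (at 300-row scale). I measure that gap: 22 mm if home, 27 mm if 5 mm short.

```bash
python3 - <<'E'
from h import *
a=np.load("w1.npz");p=a["p"];d=a["d"];c=optics.camera_params("wrist");K=c["mtx"];T=np.array(c["T_tool_cam"])
s=sensors.read_state();E=np.array(s["eef_rot"]);e=np.array(s["eef_pos"])
def pt(u,v):
    P=np.array([(u-K[0,2])/K[0,0],(v-K[1,2])/K[1,1],1])*d[v,u]; w=E@(T[:3,:3]@P+T[:3,3])+e; return (w-H)@ex,w[2]
for v in range(150,250,2):
    print(v,*[("%.1f %.1f %d"%(*pt(u,v),p[v,u].mean())) for u in(222,290)],sep=" | ")
E
```

```text
150 | 133.5 54.6 58 | 133.3 53.6 59
152 | 133.5 59.9 55 | 133.3 58.8 54
154 | 133.3 63.9 122 | 133.1 62.9 138
156 | 132.3 63.6 128 | 132.4 63.8 143
158 | 131.3 63.1 131 | 131.3 63.2 158
160 | 130.5 64.3 129 | 130.5 64.0 145
162 | 129.5 64.0 87 | 129.4 63.4 71
164 | 128.4 63.4 73 | 128.3 62.9 74
166 | 127.6 64.1 74 | 127.4 63.1 73
168 | 126.6 63.7 74 | 126.5 63.6 74
170 | 125.7 64.2 74 | 125.5 63.2 75
172 | 124.5 63.4 74 | 124.6 63.7 75
174 | 123.6 63.6 75 | 123.4 62.9 75
176 | 122.4 62.9 73 | 122.7 63.8 74
178 | 121.4 63.0 75 | 121.6 63.4 75
180 | 120.4 63.0 75 | 120.7 63.8 75
182 | 119.5 63.3 74 | 119.7 63.8 76
184 | 118.7 64.0 74 | 118.6 63.7 75
186 | 117.4 63.1 72 | 117.5 63.3 72
188 | 115.8 61.4 68 | 116.3 62.7 68
190 | 112.2 53.5 104 | 112.1 53.2 101
192 | 111.3 54.2 106 | 111.2 53.7 102
194 | 110.4 54.7 105 | 110.2 54.1 101
196 | 108.7 53.1 106 | 109.0 53.9 102
198 | 107.6 53.0 105 | 108.2 54.7 101
200 | 107.0 54.5 105 | 106.3 52.7 101
202 | 106.1 55.1 105 | 106.0 55.0 100
204 | 104.7 54.6 105 | 104.3 53.3 102
206 | 103.3 53.9 105 | 103.3 53.7 102
208 | 102.5 54.6 105 | 102.5 54.7 101
210 | 101.3 54.5 104 | 100.7 53.2 100
212 | 99.8 53.7 105 | 99.9 54.0 100
214 | 98.6 53.6 105 | 99.2 55.1 101
216 | 98.1 55.1 104 | 97.2 53.1 100
218 | 96.6 54.4 104 | 96.4 53.9 100
220 | 95.3 54.1 104 | 95.1 53.6 100
222 | 93.6 53.0 102 | 93.9 53.8 99
224 | 93.4 55.2 78 | 93.8 56.1 78
226 | 93.8 58.5 79 | 93.9 58.7 79
228 | 93.2 59.8 79 | 93.3 59.9 77
230 | 93.3 62.3 90 | 93.8 63.2 86
232 | 92.7 63.3 101 | 91.9 61.7 102
234 | 91.5 63.2 101 | 91.4 63.1 101
236 | 90.1 62.7 100 | 90.1 62.8 101
238 | 89.1 63.1 100 | 89.0 62.9 101
240 | 88.3 63.7 101 | 87.9 63.0 101
242 | 81.5 53.4 102 | 81.3 53.1 99
244 | 80.4 53.7 102 | 80.7 54.3 99
246 | 79.7 54.7 102 | 78.6 52.8 99
248 | 77.7 53.4 102 | 78.1 54.1 99
```

Rib-to-lip gap is 22.2 mm and the lip measures 17.7 mm wide as it should, so the flap is fully home on its stop. I unload, lift straight up and verify.

```bash
python3 - <<'E'
from h import *
ctrl.move_l(tcp(89,55),vel=20); st()
ctrl.move_l(tcp(88,70),vel=40); st()
ctrl.move_l(tcp(60,150),vel=120); st()
s=sensors.read_state();E=np.array(s["eef_rot"]);e=np.array(s["eef_pos"])
p,d=optics.grab_frame("wrist");c=optics.camera_params("wrist");K=c["mtx"];T=np.array(c["T_tool_cam"])
v,u=np.mgrid[:384,:512];P=np.stack([(u-K[0,2])/K[0,0]*d,(v-K[1,2])/K[1,1]*d,d],-1)
W=(P@T[:3,:3].T+T[:3,3])@E.T+e; b=(W-H)@ex; y=(W-H)@np.cross(ez,ex); z=W[...,2]
k=(abs(y)<25)&(d>0)
for lo,hi in((60,105),(108,140)):
    m=k&(b>lo)&(b<hi)&(z>60)&(z<66); print(lo,m.sum(),np.percentile(b[m],[2,98]).round(1))
m=k&(b>97)&(b<113)&(z<59);print("flap z",np.median(z[m]))
ctrl.move_l(tcp(-60,260),vel=250); ctrl.hold(.5); st()
q,_=optics.grab_frame("scene"); liprect()
cv2.imwrite("pics/f7.png",np.hstack([cv2.resize(p,(400,300)),cv2.resize(q,(400,300))])[...,::-1])
E
```

```text
t13.81 x87.3 z54.2 F=(-5.3 along,0.9 across,5.3 up)
t14.33 x88.8 z70.6 F=(-0.2 along,0.5 across,0.4 up)
t15.19 x59.6 z149.3 F=(0.3 along,0.3 across,0.3 up)
60 171 [87.6 93.5]
108 1560 [116.2 133.2]
flap z 58.08633041784469
t16.54 x-59.9 z259.7 F=(-0.5 along,0.3 across,-0.5 up)
182 125.7 [115.9 133.4] [627.1 175.8]
187 124.8 [111.8 133. ] [624.4 175.2]
```

View pics/f7.png

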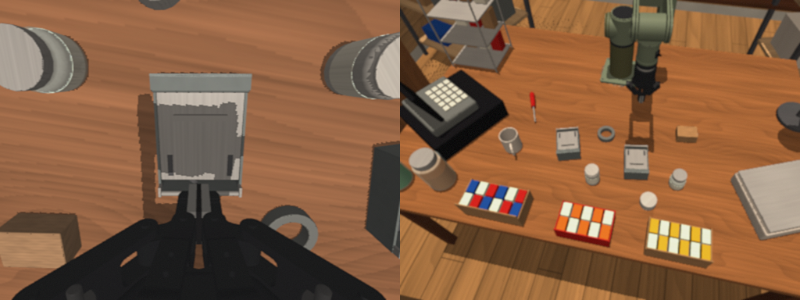

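The flap is held under the lip (raised by its spring to z≈58, at the lip's underside). The rib gap is about 22.5 mm, i.e. home, and the rest of the scene looks undisturbed.

```bash
python3 -c "
from h import *
print(ctrl.finish_job())"
```

```text
the job is handed in; nothing more can be done
None
```

The open box's flap is folded flat and tucked fully home under the lip: the rib-to-lip gap measured about 22.5 mm, against 22 mm for fully forward. It stayed shut after the arm came away, the box did not move measurably, nothing else looked disturbed in the last picture, and the job was handed in at about 17 s.

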